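# Clamp the painted panel: captive nut by hand, then wrench

## Task

Clamp the painted panel in its press: turn the brass nut clockwise with the gripper until it is just snug (its white stripe meets the washer's yellow pointer, which must not be dragged along yet), then use the orange wrench, not the fingers, to tighten it on until the yellow pointer stands at the red mark. Leave the nut tight, lay the wrench flat inside the green tray and let go, and leave the bottles, pots and other painting gear standing where they are.

Things in the scene. Friction and masses are not known exactly. Their poses are not given: they have to be found in the camera images.
- press: Fixed wooden press board 200 (x) x 150 (y) x 22 mm; painted panel on it (top 28 mm) and aluminium bar along y, 36 mm wide, top 40 mm. Origin under its centre, on the table; the nut's vertical axis passes through it. On the bar a fixed black dial, radius 46, top 43 mm: white mark 40 deg anticlockwise of the press's x axis, red mark 0.7 rad clockwise of the white.
- clamp_nut: Brass captive hex nut, axis vertical, 40 mm across flats, 34 mm high. Origin on the axis at its underside (47 mm above the table; top at 81 mm, a stud of radius 8 mm rises 7 mm more). Its flats face along its own x axis and every 60 deg from there; a white stripe on top and on one flat marks its x axis.
- rundown (a joint): How far the nut has been run down, rad, 0 to 2.4, growing clockwise seen from above; it turns easily (0.08 N m). At 2.4 the nut is snug on the washer, its white stripe over the washer's yellow pointer; further turning drags the washer along.
- tighten (a joint): How far the steel washer under the nut (radius 28 mm, top at 47 mm, yellow pointer reaching to 39 mm) has been dragged clockwise by the snug nut, rad: 0 at the start (pointer at the white mark), 0.7 with the pointer at the red mark; it needs about 0.7 N m and stays where left; it can go to 1.3.
- wrench: Open-ended wrench lying flat, 213 mm long, about 250 g. Origin under the middle of the orange handle, x towards the jaw, z up. Handle 24 wide, 18 high, x = -65 to 80 mm; steel head 70 wide, 14 thick; jaw slot 43.5 mm wide, open to +x, from x = 90.5 (bottom) to 136 mm, flared on to 147. Balance about 20 mm ahead of the origin.
- wrench_jaw (a point): Centre of the jaw, where the nut's axis goes: 115 mm along the wrench's x from its origin, 7 mm above its underside.
- wrench_tail (a point): Point in the handle near its free end, 60 mm behind the origin, 9 mm above the underside.
- tray: Green open tray, fixed, 280 (its x) x 170 (its y) mm outside, 14 mm high, walls 4 mm, inner floor 4 mm above the table. Origin under its centre.
- solvent_can: Aluminium can, tall bystander, radius 28, height 130 mm, origin under its centre; stands by the press.
- oil_bottle: Amber bottle, tall bystander, radius 27, height 150 mm, origin under its centre; stands by the press.
- tape_roll: Blue ring, low bystander, radius 32, height 25 mm, origin under its centre; by the press.
- gesso_pot: White pot with a red lid, low bystander, radius 30, height 42 mm, origin under its centre; by the press.
- brush_pot: Steel pot of brushes, radius 40, 190 mm high with the brushes, origin under its centre; bystander.
- palette_knife: Palette knife lying along its x, 190 mm long; bystander.
- rinse_mug: Blue mug, radius 42, height 90 mm, handle at its +y, origin under its centre; bystander.

How it is judged:
On the way, in this order (a step that is already met when the one before it is completed fails the run):
1. the nut is snug by hand (within 0.12 rad of the pointer) with the washer still near the white mark (under 0.15 rad) (value of joint rundown above 2.28 rad and value of joint tighten below 0.15 rad), for 0.1 s.
2. the wrench, bearing on the nut, has brought the pointer within 0.2 rad of the red mark (value of joint tighten above 0.5 rad and contact force between wrench and clamp_nut above 0.5 N), for 0.02 s.
At the end, for the whole second after the job is handed in: Washer pointer at the red mark (turned 0.5 to 0.95 rad; mark at 0.7), nut still snug (run down at least 2.2 rad); wrench at rest, flat, jaw and handle inside the tray and within 8 mm of its floor; bystanders within 25 mm of their starts and upright (value of joint tighten between 0.5 and 0.95 rad and value of joint rundown above 2.2 rad and x of wrench_jaw in the frame of tray between -0.136 and 0.136 m and y of wrench_jaw in the frame of tray between -0.078 and 0.078 m and z of wrench_jaw in the frame of tray below 0.018 m and x of wrench_tail in the frame of tray between -0.136 and 0.136 m and y of wrench_tail in the frame of tray between -0.078 and 0.078 m and z of wrench_tail in the frame of tray below 0.02 m and linear speed of wrench below 0.02 m/s and angle between wrench's own z axis and vertical below 0.1 rad); the robot touches nothing.
It fails at once if the nut is driven past snug with the fingers (washer beyond 0.15 rad while the fingers press the nut) (contact force between the fingers and clamp_nut above 1 N and value of joint tighten above 0.15 rad).
It fails at once if the wrench is used to run the loose nut down (wrench presses the nut more than 0.4 rad before snug) (contact force between wrench and clamp_nut above 1 N and value of joint rundown below 2 rad).
It fails at once if the nut is tightened too far (beyond 1.1 rad) (value of joint tighten above 1.1 rad).
It fails at once if a bystander is pushed more than 25 mm away or tipped (distance of any of solvent_can, oil_bottle, tape_roll, gesso_pot, brush_pot, palette_knife, rinse_mug from where it was at the start of the episode above 0.025 m or angle between any of solvent_can, oil_bottle, tape_roll, gesso_pot, brush_pot, palette_knife, rinse_mug's own z axis and vertical above 0.4 rad).
It also fails if it takes over 61 s, if anything falls off the work surface, if the arm or the gripper's body presses on something with over 40 N, if the wrist force passes 120 N, or if a joint passes its speed limit or range.

## Robot

A 6-joint arm with a two-finger parallel gripper is mounted at the origin on the work surface. World frame = base frame: x ahead of the robot, y to its left, z up, the work surface at z = 0. Lengths are in m, angles in rad, forces in N, time in s.
With the tool pointing down it reaches from about 0.35 to 0.85 m from the base axis. Payload 8.1 kg.
Tool frame: the origin (TCP) lies on the centre line of the jaws, within the pads' length; the fingertips stand 17 mm ahead of it and the grasp point (between the pads) lies 2 mm behind it; z points along the fingers, y is the line along which they close (so a half turn about z gives the same grasp; the last joint's range is limited). The gripper opens to 93 mm and grips with 3 to 60 N. Pads are 15 mm wide; open, the fingers measure 128 mm over their backs; the gripper's body (75 mm by 188 mm) begins 65 mm behind the grasp point.
Start: joints at [1.175, 0.13, 1.488, -0, 1.523, -0.085], TCP at [0.183, 0.571, 0.236] pointing down, gripper open.
Joint ranges: [-2.96, 2.96], [-0.89, 2.26], [0.02, 2.5], [-1.34, 4.48], [0, 2.73], [-2.66, 2.66]. Speed limits (rad/s): [2.39, 2.39, 2.79, 3.14, 3.14, 3.14].

## Interface

Orientations are given as a rotation vector (axis times angle).
In Python, from plant import telemetry, viewer, order gives the robot as it stands.
- The arm moves only by the tool send_rows, never from a script. Its argument "plan" is a list that holds one entry, the list of rows, each a list of 5 numbers: the closure, from -1 (fully open) to 1 (shut), then the shift along the world's x, y, z normalised to -1 to 1, where 1 is 0.2 m, then the turn about the world's z normalised to -1 to 1, where 1 is 60 degrees. A call has 1 to 20 rows; each row is the pose to reach, as a shift and turn from the pose commanded when the call began; what a row does not reach only later rows make up. A row lasts 1/12 s, in which the tool goes at most 41.7 mm and 7.16 degrees, less where a joint would pass 70% of its speed; a pose out of reach is approached as far as the arm can. A call with a number of a shift or a turn outside -1 to 1 is refused whole. A call with a gripper value outside its range is refused whole. The fingers move at their own pace and stop on an object; "force" is the grip in N (left out, the last holds). Time passes only in rows, so rows that repeat a pose let the fingers close. It gives the time, the measured TCP pose, the force, the opening and the grip force at its end, in the units of the state.
- telemetry.read_state(): the state, without advancing time (a new reading comes with each control period).
- viewer.read_camera(name): name is "scene" or "top" or "wrist"; returns (picture, depth): 384x512x3 uint8, blue, green, red; 384x512 float32, m along the optical axis (not along the pixel's ray), 0 where there is no reading.
- viewer.calibration(name): a dict with "camera_matrix" (3x3 intrinsics, pixels), "extrinsics" (4x4, takes a point from camera to world coordinates); the wrist camera has in their place "hand_eye" (4x4, takes a point from camera to tool coordinates, whose origin is the TCP and whose axes are the flange's). Camera axes: x right, y up, looking along -z (the intrinsics and any distortion apply to the point x, -y, -z); pixel columns grow to the right and rows downward; lengths in m; the calibration is good to about 2 mm. A picture is of the moment at which its call begins: read the wrist's pose just before it. calibration takes no time and is no camera call.
- order.close_job(): hands the job in; it is judged then, once.
The state is a dict: "t": time; "q": joint angles; "dq": joint speeds; "joint_torque": joint torques, N m; "tool_pos": TCP position; "orientation": TCP orientation; "force": force on the tool from outside, world axes, zero at the start; "wrist_torque": the same for the moment, N m; "opening": finger opening in m; "gripper_force": force on a finger pad.
Only numpy, scipy, OpenCV 4.12 (cv2) and the standard library are available. Lean on these libraries where they do the work, as an engineer would, in place of code of your own. Each camera call takes 0.05 s, during which the arm holds its last target. There are 200 camera calls.

## Working session

There is one attempt and no reset: what is moved stays moved. The work goes in short steps, Python scripts to look and compute and a tool call to move; the robot and the scene stay as the last step left them, time stands still between calls to the robot, and variables do not carry over. Pictures are saved under pics/ and viewed, at most 11 in all, crops included, and the job is handed in when it is done.

Besides the shell and the picture viewer there is one more tool, called as name([rows], argument=value, ...), one row to a line, values as JSON. send_rows: Moves the arm, as the interface text tells. Scaled input: -1 to 1 covers 0.2 m each way for a shift and 60 degrees each way for a turn. Its arguments: {"type":"object","properties":{"plan":{"type":"array"},"force":{"type":"number"}},"required":["plan"]}

```bash
ls; mkdir -p pics
python3 - <<'E'
from plant import telemetry, viewer
import cv2,numpy as np
s=telemetry.read_state();print({k:np.round(v,3).tolist() for k,v in s.items()})
for n in("top","scene"):
    p,d=viewer.read_camera(n);cv2.imwrite(f"pics/{n}0.png",p);np.savez(f"{n}0.npz",p=p,d=d)
    c=viewer.calibration(n);print(n,{k:np.round(v,4).tolist() if not isinstance(v,str) else v for k,v in c.items()})
print({k:np.round(v,4).tolist() for k,v in viewer.calibration("wrist").items()})
E
```

```text
pics
{'t': 0.0, 'q': [1.175, 0.131, 1.489, 0.0, 1.523, -0.085], 'dq': [0.001, 0.0, -0.001, 0.001, 0.0, 0.0], 'joint_torque': [0.0, -55.981, -49.178, 0.077, 0.035, -0.0], 'tool_pos': [0.183, 0.571, 0.235], 'orientation': [-0.486, -3.103, 0.003], 'force': [-0.039, 1.055, 0.453], 'wrist_torque': [-0.048, -0.013, -0.002], 'gripper_force': 0.0, 'opening': 0.093}
top {'camera_matrix': [[353.6659, 0.0, 255.8241], [0.0, 353.6659, 193.2705], [0.0, 0.0, 1.0]], 'extrinsics': [[-0.0117, 0.9799, -0.199, 0.2896], [-0.9998, -0.0146, -0.0135, 0.1129], [-0.0161, 0.1988, 0.9799, 1.4364], [0.0, 0.0, 0.0, 1.0]]}
scene {'camera_matrix': [[378.281, 0.0, 247.2233], [0.0, 378.281, 191.6927], [0.0, 0.0, 1.0]], 'extrinsics': [[0.8517, -0.3207, 0.4145, 1.1586], [0.524, 0.5305, -0.6663, -0.7833], [-0.0062, 0.7847, 0.6199, 0.9129], [0.0, 0.0, 0.0, 1.0]]}
{'camera_matrix': [[273.5775, 0.0, 256.3933], [0.0, 273.5775, 187.7081], [0.0, 0.0, 1.0]], 'hand_eye': [[0.0004, 0.9659, 0.259, 0.0708], [1.0, -0.0006, 0.0007, 0.0005], [0.0009, 0.259, -0.9659, -0.1498], [0.0, 0.0, 0.0, 1.0]]}
```

```bash
cat > h.py <<'E'
import numpy as np,cv2
from plant import telemetry, viewer
from scipy.spatial.transform import Rotation as R
def grab(n):
    s=telemetry.read_state(); p,d=viewer.read_camera(n); c=viewer.calibration(n)
    if n=="wrist":
        T=np.eye(4);T[:3,:3]=R.from_rotvec(s["orientation"]).as_matrix();T[:3,3]=s["tool_pos"];T=T@np.array(c["hand_eye"])
    else: T=np.array(c["extrinsics"])
    return p,d,np.array(c["camera_matrix"]),T
def cloud(d,K,T):
    v,u=np.mgrid[:d.shape[0],:d.shape[1]]
    P=np.stack([(u-K[0,2])/K[0,0]*d,-(v-K[1,2])/K[1,1]*d,-d],-1)
    return P@T[:3,:3].T+T[:3,3]
def onplane(uv,z,K,T):  # pixels -> world at height z
    uv=np.atleast_2d(uv).astype(float)
    r=np.stack([(uv[:,0]-K[0,2])/K[0,0],-(uv[:,1]-K[1,2])/K[1,1],-np.ones(len(uv))],-1)@T[:3,:3].T
    return T[:3,3]+r*((z-T[2,3])/r[:,2])[:,None]
def rect(p,z,K,T,x0,x1,y0,y1,s): # orthophoto at height z, s px/m; x up, y left
    W,H=int((y1-y0)*s),int((x1-x0)*s)
    v,u=np.mgrid[:H,:W]; X=x1-v/s; Y=y1-u/s
    Q=(np.stack([X,Y,np.full(X.shape,z)],-1)-T[:3,3])@T[:3,:3]
    mu=(K[0,2]+K[0,0]*Q[...,0]/-Q[...,2]).astype(np.float32); mv=(K[1,2]-K[1,1]*Q[...,1]/-Q[...,2]).astype(np.float32)
    return cv2.remap(p,mu,mv,cv2.INTER_CUBIC)
E
python3 - <<'E'
import cv2
a=cv2.imread("pics/top0.png");cv2.imwrite("pics/top0b.png",cv2.resize(a,(800,600),interpolation=cv2.INTER_CUBIC))
E
```

```text
(no output)
```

View pics/top0b.png

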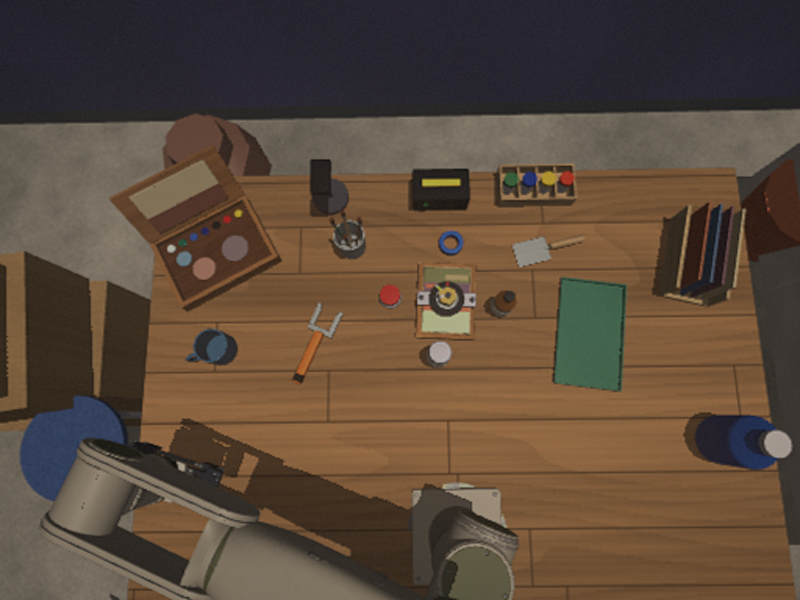

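Run:
```python
from h import *
z=np.load("top0.npz");p,d=z["p"],z["d"];c=viewer.calibration("top");K=np.array(c["camera_matrix"]);T=np.array(c["extrinsics"])
P=cloud(d,K,T);hsv=cv2.cvtColor(p,cv2.COLOR_BGR2HSV)
f=1/1.5625
for n,u,v,zz in[("nut",446,296,.081),("can",440,349,.13),("oil",508,297,.15),("tape",450,242,.025),("gesso",390,294,.042),("wr head",322,322,.014),("mug",215,345,.09),("brush",348,235,.1),("knife",548,250,.01)]:
    print(n,np.round(onplane([u*f,v*f],zz,K,T)[0],3),np.round(P[int(v*f),int(u*f)],3))
def rect_fit(m,n,zz):
    k,l,st,ce=cv2.connectedComponentsWithStats(m.astype(np.uint8));i=1+np.argmax(st[1:,4])
    v,u=np.where(l==i);W=onplane(np.c_[u,v],zz,K,T)[:,:2].astype(np.float32)
    print(n,len(W),cv2.minAreaRect(W*1000), 'depth z',np.median(P[l==i][:,2]))
h,s,vv=hsv[...,0],hsv[...,1],hsv[...,2]
rect_fit((h>4)&(h<16)&(s>190)&(vv>120)&(P[...,1]>.25)&(P[...,1]<.45)&(P[...,0]<.5),"handle",.018)
rect_fit((h>60)&(h<90)&(s>80)&(P[...,1]<-.15)&(P[...,0]<.7),"tray",.008)
m=(P[...,2]>.008)&(P[...,0]>.38)&(P[...,0]<.62)&(P[...,1]>.2)&(P[...,1]<.45)
rect_fit(m,"wrench all",.014)
a=rect(p,.081,K,T,.45,.72,-.15,.15,1300);b=rect(p,.014,K,T,.35,.62,.17,.47,1300)
cv2.imwrite("pics/r0.png",np.hstack([a,b]))
```

```text
nut [0.578 0.015 0.081] [0.579 0.018 0.089]
can [0.44  0.037 0.13 ] [0.441 0.039 0.13 ]
oil [ 0.559 -0.126  0.15 ] [ 0.559 -0.126  0.152]
tape [ 0.737 -0.003  0.025] [0.29  0.113 1.436]
gesso [0.594 0.157 0.042] [0.595 0.159 0.043]
wr head [0.528 0.336 0.014] [ 0.532  0.34  -0.006]
mug [0.462 0.587 0.09 ] [0.476 0.62  0.005]
brush [0.736 0.26  0.1  ] [0.751 0.268 0.061]
knife [ 0.715 -0.266  0.01 ] [ 0.716 -0.263  0.008]
handle 12 ((418.0751037597656, 388.73486328125), (3.653455972671509, 35.32718276977539), 64.29801177978516) depth z 0.017007527956754753
tray 1875 ((509.4997253417969, -362.64141845703125), (167.56053161621094, 242.1073455810547), 81.97563934326172) depth z 0.0037742524785417952
wrench all 347 ((472.09515380859375, 357.2167053222656), (70.63096618652344, 204.84915161132812), 66.66668701171875) depth z 0.01581342339505376Traceback (most recent call last):
  File "<stdin>", line 17, in <module>
    return _nx.concatenate(arrs, 1, dtype=dtype, casting=casting)
           ~~~~~~~~~~~~~~~^^^^^^^^^^^^^^^^^^^^^^^^^^^^^^^^^^^^^^^
ValueError: all the input array dimensions except for the concatenation axis must match exactly, but along dimension 0, the array at index 0 has size 350 and the array at index 1 has size 351
```

send_rows([
  [[-1, 0.2, -0.15, 0, 0], [-1, 0.4, -0.3, 0, 0], [-1, 0.6, -0.45, 0, 0], [-1, 0.8, -0.6, 0, 0], [-1, 1, -0.75, 0, 0], [-1, 1, -0.75, 0, 0]],
])

```text
t: 0.6
tool_pos: [0.3845, 0.4197, 0.2352]
orientation: [-0.486, -3.103, 0.001]
force: [0.8, 1.3, 0.9]
opening: 0.0927
gripper_force: 0.0
```

send_rows([
  [[-1, 0.2, -0.15, 0, 0], [-1, 0.35, -0.25, 0, 0], [-1, 0.45, -0.35, 0, 0], [-1, 0.45, -0.35, 0, 0], [-1, 0.45, -0.35, 0, 0]],
])

```text
t: 1.02
tool_pos: [0.4743, 0.3498, 0.2349]
orientation: [-0.491, -3.102, 0.001]
force: [-0.2, -0.2, 0.8]
opening: 0.0931
gripper_force: 0.0
```

Run:
```python
from h import *
s=telemetry.read_state();print(s["t"],s["tool_pos"],s["q"])
p,d,K,T=grab("wrist");np.savez("w1.npz",p=p,d=d,K=K,T=T)
cv2.imwrite("pics/w1.png",rect(p,.014,K,T,.35,.62,.22,.5,2000))
P=cloud(d,K,T);m=(P[...,2]>.008)&(P[...,2]<.03)&(P[...,0]>.36)&(P[...,0]<.62)&(P[...,1]>.2)&(P[...,1]<.5)
k,l,st,ce=cv2.connectedComponentsWithStats(m.astype(np.uint8));i=1+np.argmax(st[1:,4])
Q=P[l==i];print(len(Q),cv2.minAreaRect((Q[:,:2]*1000).astype(np.float32)),np.percentile(Q[:,2],[5,50,95]))
hsv=cv2.cvtColor(p,cv2.COLOR_BGR2HSV);mo=(l==i)&(hsv[...,1]>150)&(hsv[...,0]<20)
v,u=np.where(mo);W=onplane(np.c_[u,v],.018,K,T)[:,:2]
print("orange",len(W),cv2.minAreaRect((W*1000).astype(np.float32)))
t=np.load("top0.npz");p,d=t["p"],t["d"];c=viewer.calibration("top");K=np.array(c["camera_matrix"]);T=np.array(c["extrinsics"])
a=rect(p,.010,K,T,.33,.69,-.55,-.2,1000);cv2.imwrite("pics/tray.png",a)
```

```text
1.0167 [0.47430735 0.34981279 0.23491172] [ 5.48397177e-01  1.03321720e-01  1.51871504e+00  1.40839308e-04
  1.52085128e+00 -7.08140462e-01]
3080 ((469.66680908203125, 357.5633239746094), (72.70584106445312, 213.0899200439453), 66.25384521484375) [0.01352112 0.01773816 0.0198054 ]
orange 1228 ((438.3102722167969, 372.15869140625), (23.77187728881836, 142.95199584960938), 66.11138916015625)
```

View pics/w1.png

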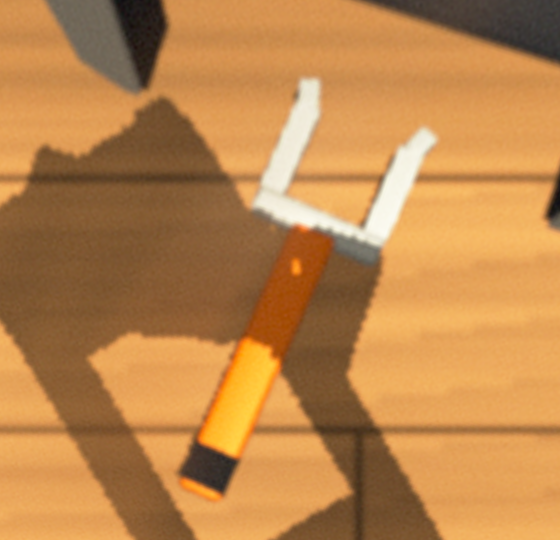

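View pics/tray.png

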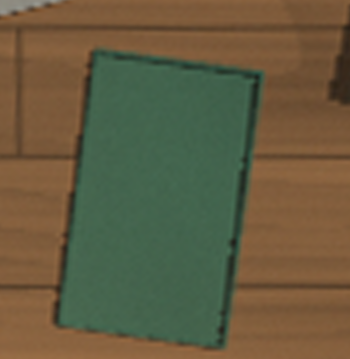

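send_rows([
  [[-1, 0.05, -0.2, 0, 0], [-1, 0.1, -0.4, 0, 0], [-1, 0.15, -0.6, 0, 0], [-1, 0.2, -0.8, 0, 0], [-1, 0.25, -1, 0, 0]],
])

```text
t: 1.48
tool_pos: [0.5226, 0.1514, 0.2356]
orientation: [-0.481, -3.104, -0.001]
force: [0.6, 0.2, -0.3]
opening: 0.0928
gripper_force: 0.0
```

send_rows([
  [[-1, 0.1, -0.2, 0, 0], [-1, 0.2, -0.4, 0, 0], [-1, 0.25, -0.6, -0.1, 0], [-1, 0.25, -0.65, -0.15, 0], [-1, 0.25, -0.65, -0.15, 0], [-1, 0.25, -0.65, -0.15, 0]],
])

```text
t: 1.98
tool_pos: [0.5725, 0.022, 0.2044]
orientation: [-0.486, -3.101, -0.001]
force: [0.5, 0.8, -0.0]
opening: 0.0934
gripper_force: 0.0
```

Run:
```python
from h import *
s=telemetry.read_state();print(s["t"],s["tool_pos"],s["q"])
p,d,K,T=grab("wrist");np.savez("w2.npz",p=p,d=d,K=K,T=T)
cv2.imwrite("pics/w2.png",np.hstack([rect(p,z,K,T,.52,.64,-.05,.08,3000) for z in(.081,.045)]))
P=cloud(d,K,T)
m=(P[...,2]>.075)&(P[...,2]<.084)&(np.hypot(P[...,0]-.578,P[...,1]-.015)<.035)
print(m.sum(),cv2.minEnclosingCircle((P[m][:,:2]*1000).astype(np.float32)),P[m].mean(0))
for z0,z1 in((.02,.05),):
    m=(P[...,2]>z0)&(P[...,2]<z1)&(abs(P[...,0]-.578)<.12)&(abs(P[...,1]-.015)<.09);print(cv2.minAreaRect((P[m][:,:2]*1000).astype(np.float32)))
```

```text
1.9833 [0.57245476 0.02203572 0.20440821] [-5.14163065e-02  7.61811019e-02  1.60330240e+00  6.33709110e-04
  1.46482277e+00 -1.31110487e+00]
1093 ((582.2574462890625, 11.249275207519531), 23.02570915222168) [0.58096026 0.01170952 0.08161067]
((569.2994995117188, 11.963279724121094), (149.8806610107422, 225.56619262695312), 86.78716278076172)
```

View pics/w2.png

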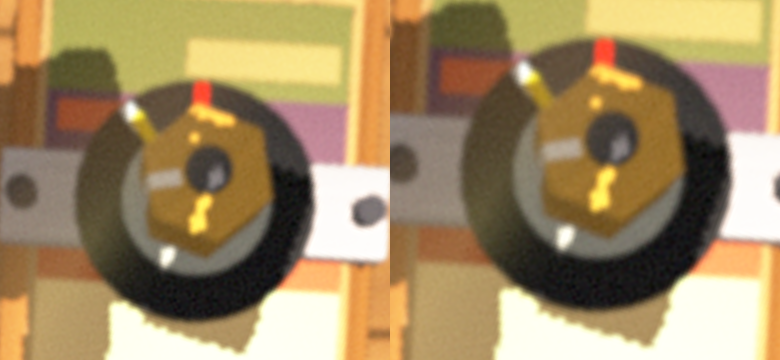

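Run:
```python
from h import *
t=np.load("top0.npz");c=viewer.calibration("top");a=rect(t["p"],.081,np.array(c["camera_matrix"]),np.array(c["extrinsics"]),.52,.64,-.05,.08,3000)
w=np.load("w2.npz");P=cloud(w["d"],w["K"],w["T"])
b=cv2.resize(w["p"][120:280,150:350],None,fx=2,fy=2.25,interpolation=cv2.INTER_CUBIC)
cv2.imwrite("pics/n.png",np.hstack([a,b]))
```

```text
(no output)
```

View pics/n.png

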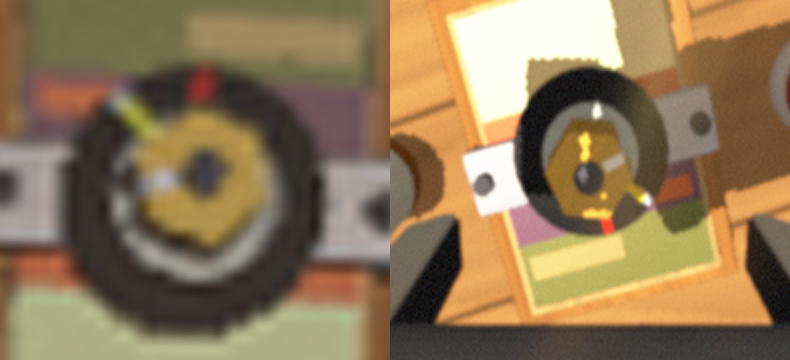

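send_rows([
  [[-1, 0.045, -0.05, 0, -0.11], [-1, 0.045, -0.05, 0, -0.22], [-1, 0.045, -0.05, -0.1, -0.33], [-1, 0.045, -0.05, -0.2, -0.44], [-1, 0.045, -0.05, -0.3, -0.56], [-1, 0.045, -0.05, -0.45, -0.56], [-1, 0.045, -0.05, -0.6, -0.56], [-1, 0.045, -0.05, -0.68, -0.56], [-1, 0.045, -0.05, -0.68, -0.56], [-1, 0.045, -0.05, -0.68, -0.56]],
])

```text
t: 2.87
tool_pos: [0.5821, 0.0133, 0.0698]
orientation: [-1.359, -2.831, 0.0]
force: [0.7, 0.1, 0.2]
opening: 0.0926
gripper_force: 0.0
```

send_rows([
  [[1, 0, 0, 0, 0], [1, 0, 0, 0, 0], [1, 0, 0, 0, 0], [1, 0, 0, 0, 0], [1, 0, 0, 0, 0], [1, 0, 0, 0, 0], [1, 0, 0, 0, 0], [1, 0, 0, 0, 0], [1, 0, 0, 0, 0], [1, 0, 0, 0, 0]],
], force=15)

```text
t: 3.7
tool_pos: [0.5819, 0.0107, 0.0696]
orientation: [-1.362, -2.83, 0.002]
force: [-5.1, -3.1, 4.3]
opening: 0.0401
gripper_force: 15.0
```

```bash
cat > st.py <<'E'
from h import *
s=telemetry.read_state();M=R.from_rotvec(s["orientation"]).as_matrix()
print("t",round(s["t"],2),"pos",np.round(s["tool_pos"],4),"psi",np.degrees(np.arctan2(M[1,1],M[0,1])).round(2),"F",np.round(s["force"],1),"Tq",np.round(s["wrist_torque"],2),"open",round(s["opening"],4),"g",round(s["gripper_force"],1))
E
python3 st.py
```

```text
t 3.7 pos [0.5819 0.0107 0.0696] psi 38.58 F [-5.1 -3.1  4.3] Tq [-0.51  0.84  0.07] open 0.0401 g 15.0
```

send_rows([
  [[1, 0, 0, 0, -0.1], [1, 0, 0, 0, -0.2], [1, 0, 0, 0, -0.3], [1, 0, 0, 0, -0.4], [1, 0, 0, 0, -0.5], [1, 0, 0, 0, -0.6], [1, 0, 0, 0, -0.7], [1, 0, 0, 0, -0.8], [1, 0, 0, 0, -0.86], [1, 0, 0, 0, -0.9], [1, 0, 0, 0, -0.9], [1, 0, 0, 0, -0.9]],
])

```text
t: 4.7
tool_pos: [0.5814, 0.0106, 0.0696]
orientation: [-2.499, -1.902, 0.004]
force: [-7.2, -3.7, 5.7]
opening: 0.0404
gripper_force: 15.0
```

```bash
python3 st.py
python3 - <<'E'
from h import *
p,d,K,T=grab("wrist");cv2.imwrite("pics/g1.png",cv2.resize(p[60:330,120:420],None,fx=2,fy=2,interpolation=cv2.INTER_CUBIC))
w=np.load("w2.npz");P=cloud(w["d"],w["K"],w["T"])
# pointer/marks angle about nut axis at z=.045
a=rect(w["p"],.0445,w["K"],w["T"],.532,.632,-.0385,.0615,4000);h=cv2.cvtColor(a,cv2.COLOR_BGR2HSV)
for n,m in(("yellow",(h[...,0]>22)&(h[...,0]<34)&(h[...,1]>150)),("red",((h[...,0]<6)|(h[...,0]>174))&(h[...,1]>170))):
    v,u=np.where(m);X=.632-v/4000-.582;Y=.0615-u/4000-.0115;r=np.hypot(X,Y);k=(r>.029)&(r<.047)&(X>0)
    print(n,k.sum(),np.degrees(np.arctan2(Y[k],X[k]).mean()),r[k].mean())
E
```

```text
t 4.7 pos [0.5814 0.0106 0.0696] psi -15.44 F [-7.2 -3.7  5.7] Tq [-0.71  1.28 -0.08] open 0.0404 g 15.0
yellow 847 10.132949507154047 0.03435714751177842
red 660 -4.206601911937715 0.04123972437677272
```

View pics/g1.png

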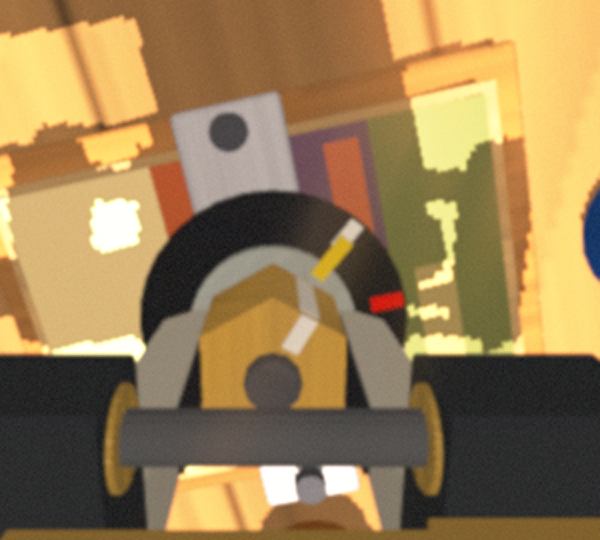

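send_rows([
  [[1, 0, 0, 0, -0.04], [1, 0, 0, 0, -0.08], [1, 0, 0, 0, -0.12], [1, 0, 0, 0, -0.12], [1, 0, 0, 0, -0.12]],
])

```text
t: 5.17
tool_pos: [0.5814, 0.0106, 0.0696]
orientation: [-2.614, -1.742, 0.004]
force: [-6.8, -3.0, 6.1]
opening: 0.0397
gripper_force: 15.0
```

```bash
python3 st.py
```

```text
t 5.17 pos [0.5814 0.0106 0.0696] psi -22.64 F [-6.8 -3.   6.1] Tq [-0.72  1.29 -0.08] open 0.0397 g 15.0
```

send_rows([
  [[1, 0, 0, 0, -0.02], [1, 0, 0, 0, -0.025], [1, 0, 0, 0, -0.025], [1, 0, 0, 0, -0.025]],
])

```text
t: 5.5
tool_pos: [0.5814, 0.0106, 0.0696]
orientation: [-2.636, -1.709, 0.004]
force: [-8.4, -3.1, 7.0]
opening: 0.04
gripper_force: 15.1
```

```bash
python3 st.py;  python3 - <<'E'
from h import *
p,d,K,T=grab("wrist");cv2.imwrite("pics/g2.png",cv2.resize(p[100:270,190:350],None,fx=3,fy=3,interpolation=cv2.INTER_CUBIC))
E
```

```text
t 5.5 pos [0.5814 0.0106 0.0696] psi -24.09 F [-8.4 -3.1  7. ] Tq [-0.68  1.34  0.39] open 0.04 g 15.1
```

View pics/g2.png

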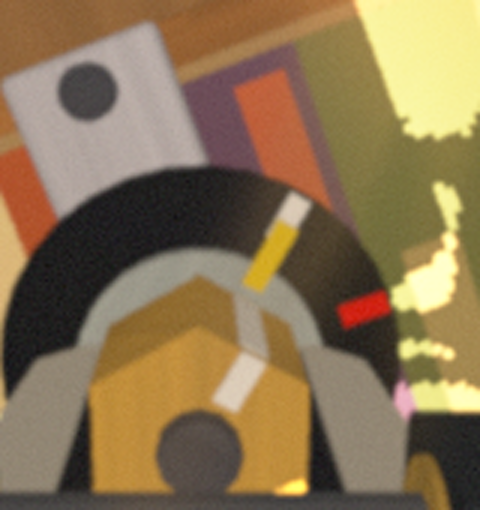

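send_rows([
  [[-1, 0, 0, 0, 0], [-1, 0, 0, 0, 0], [-1, 0, 0, 0, 0], [-1, 0, 0, 0, 0], [-1, 0, 0, 0.05, 0], [-1, 0, 0, 0.2, 0], [-1, 0, 0, 0.4, 0], [-1, 0, 0.1, 0.6, 0.1], [-1, 0, 0.25, 0.7, 0.2], [-1, -0.1, 0.4, 0.7, 0.3], [-1, -0.15, 0.55, 0.7, 0.4], [-1, -0.2, 0.7, 0.7, 0.5], [-1, -0.25, 0.85, 0.7, 0.6], [-1, -0.3, 1, 0.7, 0.7], [-1, -0.35, 1, 0.7, 0.8], [-1, -0.4, 1, 0.7, 0.9], [-1, -0.4, 1, 0.7, 1]],
])

```text
t: 6.97
tool_pos: [0.501, 0.2123, 0.2105]
orientation: [-1.419, -2.803, -0.0]
force: [-0.4, -0.1, 0.4]
opening: 0.093
gripper_force: 0.0
```

```bash
python3 st.py
```

```text
t 6.97 pos [0.501  0.2123 0.2105] psi 36.31 F [-0.4 -0.1  0.4] Tq [-0.09  0.02  0.05] open 0.093 g 0.0
```

send_rows([
  [[-1, -0.08, 0.18, 0, 0.1], [-1, -0.16, 0.36, 0, 0.2], [-1, -0.24, 0.54, 0, 0.3], [-1, -0.32, 0.72, 0, 0.4], [-1, -0.35, 0.81, 0, 0.5], [-1, -0.35, 0.81, -0.2, 0.5], [-1, -0.35, 0.81, -0.4, 0.5], [-1, -0.35, 0.81, -0.6, 0.5], [-1, -0.35, 0.81, -0.8, 0.5], [-1, -0.35, 0.81, -0.9, 0.5], [-1, -0.35, 0.81, -0.95, 0.5], [-1, -0.35, 0.81, -0.95, 0.5], [-1, -0.35, 0.81, -0.95, 0.5]],
])

```text
t: 8.05
tool_pos: [0.433, 0.3738, 0.0208]
orientation: [0.656, 3.072, 0.001]
force: [-0.0, 0.3, 1.2]
opening: 0.0927
gripper_force: 0.0
```

send_rows([
  [[1, 0, 0, 0, 0], [1, 0, 0, 0, 0], [1, 0, 0, 0, 0], [1, 0, 0, 0, 0], [1, 0, 0, 0, 0], [1, 0, 0, 0, 0], [1, 0, 0, 0, 0], [1, 0, 0, 0, 0], [1, 0, 0, 0, 0], [1, 0, 0, 0, 0], [1, 0, 0, 0, 0], [1, 0, 0, 0, 0]],
], force=50)

```text
t: 9.05
tool_pos: [0.4325, 0.3733, 0.0196]
orientation: [-0.656, -3.072, -0.0]
force: [-0.0, 0.3, -0.3]
opening: 0.0234
gripper_force: 50.0
```

```bash
python3 st.py
```

```text
t 9.05 pos [0.4325 0.3733 0.0196] psi 65.89 F [-0.   0.3 -0.3] Tq [ 0.06 -0.04 -0.06] open 0.0234 g 50.0
```

send_rows([
  [[1, 0, 0, 0.05, 0], [1, 0, 0, 0.15, 0], [1, 0, 0, 0.3, 0], [1, 0, 0, 0.4, 0], [1, 0, -0.1, 0.5, -0.1], [1, 0, -0.25, 0.5, -0.2], [1, 0, -0.4, 0.5, -0.3], [1, 0.1, -0.55, 0.5, -0.4], [1, 0.15, -0.7, 0.5, -0.5], [1, 0.2, -0.85, 0.5, -0.5], [1, 0.2, -0.85, 0.5, -0.5], [1, 0.2, -0.85, 0.5, -0.5]],
])

```text
t: 10.05
tool_pos: [0.4729, 0.2018, 0.1201]
orientation: [1.433, 2.796, 0.0]
force: [0.5, -0.3, -1.7]
opening: 0.0235
gripper_force: 50.0
```

```bash
python3 st.py
cat > wr.py <<'E'
from h import *
s=telemetry.read_state();p,d,K,T=grab("wrist");P=cloud(d,K,T);M=R.from_rotvec(s["orientation"]).as_matrix()
Q=(P-s["tool_pos"])@M  # tool frame: wrench x along -tool x or + ?
hsv=cv2.cvtColor(p,cv2.COLOR_BGR2HSV)
wx=-np.cross(M[:,1],[0,0,1]);wx=np.array([np.cos(np.arctan2(M[1,1],M[0,1])-np.pi/2),np.sin(np.arctan2(M[1,1],M[0,1])-np.pi/2),0]);wy=M[:,1]
A=(P-s["tool_pos"])@wx;B=(P-s["tool_pos"])@wy;Z=P[...,2]-s["tool_pos"][2]
m=(abs(Z+.004)<.02)&(A>-.085)&(A<.165)&(abs(B)<.045)&(d>0)
print("A range",A[m].min(),A[m].max())
for a in np.arange(-.08,.16,.01):
    k=m&(A>=a)&(A<a+.01)
    if k.sum()>3: print(round(a+.005,3),k.sum(),"Z",np.median(Z[k]).round(4),"B",B[k].min().round(4),B[k].max().round(4))
cv2.imwrite("pics/wr.png",p)
E
python3 wr.py
```

```text
t 10.05 pos [0.4729 0.2018 0.1201] psi 35.73 F [ 0.5 -0.3 -1.7] Tq [ 0.02  0.08 -0.  ] open 0.0235 g 50.0
A range -0.06609127787260227 0.07714256661275364
-0.065 488 Z -0.0014 B -0.0118 0.0125
-0.055 850 Z -0.0002 B -0.0115 0.0127
-0.045 759 Z -0.0002 B -0.0117 0.0129
-0.035 707 Z -0.0009 B -0.0111 0.0123
-0.025 674 Z -0.001 B -0.0114 0.0125
-0.015 637 Z -0.001 B -0.0108 0.0127
-0.005 1670 Z -0.0004 B -0.0261 0.0279
0.005 659 Z -0.0009 B -0.011 0.0127
0.015 427 Z -0.0011 B -0.0108 0.0125
0.035 77 Z -0.0011 B -0.0097 0.0122
0.045 484 Z -0.0011 B -0.0106 0.0131
0.055 464 Z -0.0011 B -0.0108 0.0126
0.065 126 Z -0.0013 B -0.0101 0.0126
0.075 62 Z -0.0164 B -0.0229 0.0245
```

View pics/wr.png

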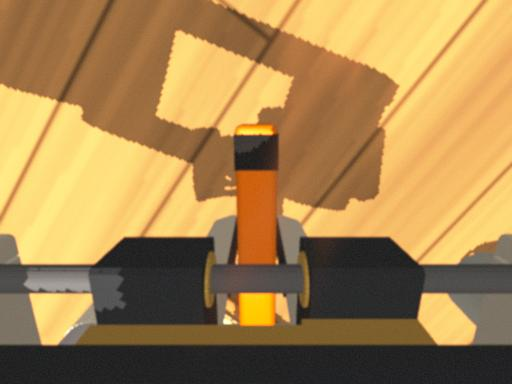

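send_rows([
  [[1, 0.015, -0.12, 0, 0], [1, 0.015, -0.23, 0, 0], [1, 0.015, -0.23, -0.1, 0], [1, 0.015, -0.23, -0.205, 0], [1, 0.015, -0.23, -0.205, 0], [1, 0.015, -0.23, -0.205, 0]],
])

```text
t: 10.6
tool_pos: [0.4738, 0.158, 0.0777]
orientation: [-1.425, -2.796, 0.003]
force: [-0.1, 0.3, -1.5]
opening: 0.0235
gripper_force: 50.0
```

```bash
python3 st.py
```

```text
t 10.6 pos [0.4738 0.158  0.0777] psi 35.98 F [-0.1  0.3 -1.5] Tq [-0.    0.04  0.05] open 0.0235 g 50.0
```

send_rows([
  [[1, 0.04, -0.055, 0, 0], [1, 0.08, -0.11, 0, 0], [1, 0.1, -0.1375, 0, 0], [1, 0.12, -0.165, 0, 0], [1, 0.12, -0.165, 0, 0]],
])

```text
t: 11.02
tool_pos: [0.5009, 0.123, 0.0794]
orientation: [1.43, 2.796, 0.001]
force: [0.0, -0.3, -2.5]
opening: 0.0233
gripper_force: 50.0
```

```bash
python3 st.py
```

```text
t 11.02 pos [0.5009 0.123  0.0794] psi 35.81 F [ 0.  -0.3 -2.5] Tq [-0.02  0.09  0.05] open 0.0233 g 50.0
```

send_rows([
  [[1, 0.02, -0.0275, 0, 0], [1, 0.04, -0.055, 0, 0], [1, 0.055, -0.075, 0, 0], [1, 0.073, -0.1, 0, 0], [1, 0.073, -0.1, 0, 0]],
])

```text
t: 11.43
tool_pos: [0.5148, 0.1033, 0.0787]
orientation: [1.429, 2.797, -0.0]
force: [0.1, 0.7, -2.3]
opening: 0.0232
gripper_force: 50.0
```

```bash
python3 st.py
```

```text
t 11.43 pos [0.5148 0.1033 0.0787] psi 35.86 F [ 0.1  0.7 -2.3] Tq [0.03 0.06 0.05] open 0.0232 g 50.0
```

```bash
cat > arc.py <<'E'
from h import *
import sys
s=telemetry.read_state();M=R.from_rotvec(s["orientation"]).as_matrix();psi=np.degrees(np.arctan2(M[1,1],M[0,1]))
N=np.array([.5815,.0106]);
for k in np.arange(0,float(sys.argv[1])+.1,float(sys.argv[2])):
    b=np.radians(psi+90-k);t=N+.1165*np.array([np.cos(b),np.sin(b)]);print(k,np.round((t-s["tool_pos"][:2])/.2,3),round(-k/60,3))
E
python3 arc.py 60 5
```

```text
0.0 [-0.008  0.008] -0.0
5.0 [0.035 0.036] -0.083
10.0 [0.08 0.06] -0.167
15.0 [0.126 0.081] -0.25
20.0 [0.174 0.097] -0.333
25.0 [0.224 0.108] -0.417
30.0 [0.274 0.116] -0.5
35.0 [0.325 0.119] -0.583
40.0 [0.376 0.117] -0.667
45.0 [0.426 0.111] -0.75
50.0 [0.476 0.101] -0.833
55.0 [0.525 0.087] -0.917
60.0 [0.572 0.068] -1.0
```

Go 10° first (through the free play).

send_rows([
  [[1, -0.008, 0.008, 0, 0], [1, 0.035, 0.036, 0, -0.083], [1, 0.08, 0.06, 0, -0.167], [1, 0.08, 0.06, 0, -0.167], [1, 0.08, 0.06, 0, -0.167]],
], force=60)

```text
t: 11.85
tool_pos: [0.5294, 0.1166, 0.0783]
orientation: [-1.663, -2.664, 0.001]
force: [-1.5, 0.1, -1.8]
opening: 0.0238
gripper_force: 60.0
```

```bash
python3 st.py; python3 arc.py 10 5
```

```text
t 11.85 pos [0.5294 0.1166 0.0783] psi 26.06 F [-1.5  0.1 -1.8] Tq [-0.06  0.17 -0.04] open 0.0238 g 60.0
0.0 [ 0.005 -0.007] -0.0
5.0 [0.051 0.014] -0.083
10.0 [0.099 0.03 ] -0.167
```

send_rows([
  [[1, 0.02, 0, 0, -0.042], [1, 0.051, 0.014, 0, -0.083], [1, 0.051, 0.014, 0, -0.083], [1, 0.051, 0.014, 0, -0.083]],
])

```text
t: 12.18
tool_pos: [0.5393, 0.1187, 0.0781]
orientation: [-1.777, -2.59, 0.002]
force: [-1.7, -1.9, -2.0]
opening: 0.0233
gripper_force: 60.0
```

```bash
python3 st.py; python3 arc.py 20 5
```

```text
t 12.18 pos [0.5393 0.1187 0.0781] psi 21.09 F [-1.7 -1.9 -2. ] Tq [-0.3   0.42  0.01] open 0.0233 g 60.0
0.0 [0.001 0.003] -0.0
5.0 [0.05  0.019] -0.083
10.0 [0.099 0.031] -0.167
15.0 [0.149 0.039] -0.25
20.0 [0.2   0.042] -0.333
```

send_rows([
  [[1, 0.05, 0.019, 0, -0.083], [1, 0.099, 0.031, 0, -0.167], [1, 0.149, 0.039, 0, -0.25], [1, 0.149, 0.039, 0, -0.25], [1, 0.149, 0.039, 0, -0.25]],
])

```text
t: 12.6
tool_pos: [0.569, 0.126, 0.0779]
orientation: [-2.099, -2.336, 0.004]
force: [-3.3, -4.4, -1.2]
opening: 0.0238
gripper_force: 60.0
```

```bash
python3 st.py; python3 arc.py 30 5
python3 - <<'E'
from h import *
o=[]
for n in("top","scene"):
    p,d,K,T=grab(n);o.append(rect(p,.05,K,T,.52,.66,-.06,.08,2800)[:390,:390])
cv2.imwrite("pics/t1.png",np.hstack(o))
E
```

```text
t 12.6 pos [0.569  0.126  0.0779] psi 6.1 F [-3.3 -4.4 -1.2] Tq [-0.78  0.47 -0.14] open 0.0238 g 60.0
0.0 [0.001 0.002] -0.0
5.0 [0.051 0.005] -0.083
10.0 [0.102 0.004] -0.167
15.0 [ 0.153 -0.002] -0.25
20.0 [ 0.202 -0.012] -0.333
25.0 [ 0.251 -0.026] -0.417
30.0 [ 0.299 -0.044] -0.5
```

View pics/t1.png

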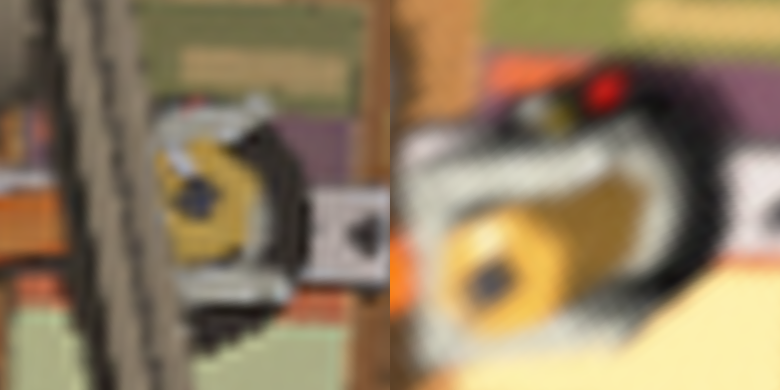

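send_rows([
  [[1, 0.051, 0.005, 0, -0.083], [1, 0.102, 0.004, 0, -0.167], [1, 0.153, -0.002, 0, -0.25], [1, 0.202, -0.012, 0, -0.333], [1, 0.212, -0.014, 0, -0.35], [1, 0.212, -0.014, 0, -0.35], [1, 0.212, -0.014, 0, -0.35]],
])

```text
t: 13.28
tool_pos: [0.6107, 0.123, 0.0776]
orientation: [-2.489, -1.914, 0.006]
force: [-5.7, -4.6, -2.1]
opening: 0.0235
gripper_force: 60.0
```

```bash
python3 st.py
python3 - <<'E'
from h import *
o=[]
for n in("top","scene"):
    p,d,K,T=grab(n);o.append(rect(p,.05,K,T,.52,.66,-.06,.08,2800)[:390,:390])
cv2.imwrite("pics/t2.png",np.hstack(o))
E
```

```text
t 13.28 pos [0.6107 0.123  0.0776] psi -14.88 F [-5.7 -4.6 -2.1] Tq [-0.91  0.97 -0.02] open 0.0235 g 60.0
```

View pics/t2.png

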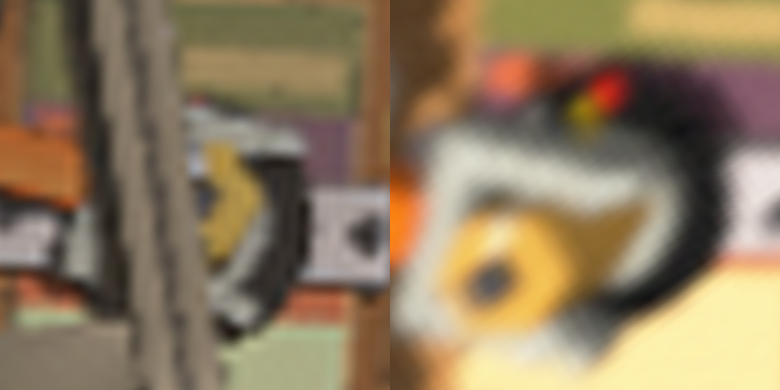

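```bash
python3 arc.py 5 5
```

```text
0.0 [0.004 0.001] -0.0
5.0 [ 0.052 -0.014] -0.083
```

send_rows([
  [[1, 0.052, -0.014, 0, -0.083], [1, 0.052, -0.014, 0, -0.083], [1, 0.052, -0.014, 0, -0.083], [1, 0.052, -0.014, 0, -0.083]],
])

```text
t: 13.72
tool_pos: [0.6208, 0.1201, 0.0775]
orientation: [-2.57, -1.804, 0.006]
force: [-6.2, -4.7, -1.5]
opening: 0.0235
gripper_force: 60.0
```

send_rows([
  [[1, -0.05, 0.013, 0, 0.084], [1, -0.098, 0.026, 0, 0.167], [1, -0.098, 0.026, 0, 0.167], [1, -0.098, 0.026, 0, 0.167]],
])

```text
t: 14.05
tool_pos: [0.6016, 0.1258, 0.0781]
orientation: [-2.403, -2.023, 0.003]
force: [-4.1, -4.6, -2.2]
opening: 0.024
gripper_force: 60.0
```

```bash
python3 st.py
python3 - <<'E'
from h import *
o=[]
for n in("scene",):
    p,d,K,T=grab(n);a=rect(p,.0445,K,T,.52,.66,-.06,.08,2800)[:390,:390];o.append(a)
    h=cv2.cvtColor(a,cv2.COLOR_BGR2HSV)
    for nm,m in(("yellow",(h[...,0]>20)&(h[...,0]<36)&(h[...,1]>120)),("red",((h[...,0]<8)|(h[...,0]>172))&(h[...,1]>150))):
        v,u=np.where(m);X=.66-v/2800-.5815;Y=.08-u/2800-.0106;r=np.hypot(X,Y);k=(r>.03)&(r<.05)&(X>0)&(abs(Y)<.03)
        print(nm,k.sum(),np.degrees(np.arctan2(Y[k],X[k])).mean(),r[k].mean())
E
```

```text
t 14.05 pos [0.6016 0.1258 0.0781] psi -9.82 F [-4.1 -4.6 -2.2] Tq [-0.68  0.75 -0.23] open 0.024 g 60.0
yellow 688 0.6568817001017714 0.03326426042463579
red 1418 1.7775145912979253 0.04663740727935564
```

send_rows([
  [[1, 0.009, 0.05, 0, 0], [1, 0.018, 0.1, 0, 0], [1, 0.026, 0.15, 0, 0], [1, 0.026, 0.15, 0, 0]],
])

```text
t: 14.43
tool_pos: [0.6091, 0.1587, 0.0791]
orientation: [2.405, 2.022, 0.004]
force: [0.1, 0.7, -2.5]
opening: 0.0235
gripper_force: 60.0
```

```bash
python3 st.py
```

```text
t 14.43 pos [0.6091 0.1587 0.0791] psi -9.9 F [ 0.1  0.7 -2.5] Tq [0.   0.07 0.03] open 0.0235 g 60.0
```

Free. Withdraw further, lift, check the pointer and the wrench's attitude.

send_rows([
  [[1, 0.018, 0.1, 0, 0], [1, 0.035, 0.2, 0, 0], [1, 0.035, 0.2, 0.2, 0], [1, 0.035, 0.2, 0.4, 0], [1, 0.035, 0.2, 0.6, 0], [1, 0.035, 0.2, 0.8, 0], [1, 0.035, 0.2, 0.8, 0], [1, 0.035, 0.2, 0.8, 0]],
])

```text
t: 15.1
tool_pos: [0.618, 0.1973, 0.2435]
orientation: [2.403, 2.017, 0.013]
force: [0.1, 0.3, -2.9]
opening: 0.0236
gripper_force: 60.0
```

```bash
python3 st.py; sed -i 's/\.01):/.03):/;s/a+.01)/a+.03)/' wr.py; python3 wr.py
python3 - <<'E'
from h import *
o=[]
for n in("top","scene"):
    p,d,K,T=grab(n);o.append(rect(p,.045,K,T,.52,.66,-.06,.08,2800)[:390,:390])
cv2.imwrite("pics/t3.png",np.hstack(o))
E
```

```text
t 15.1 pos [0.618  0.1973 0.2435] psi -9.98 F [ 0.1  0.3 -2.9] Tq [-0.01  0.09  0.03] open 0.0236 g 60.0
A range -0.0668201789497309 0.07589136481587348
-0.075 1386 Z -0.0003 B -0.0117 0.0129
-0.045 2131 Z -0.0006 B -0.0117 0.013
-0.015 2922 Z -0.0008 B -0.026 0.0279
0.015 511 Z -0.0011 B -0.0107 0.0127
0.045 1037 Z -0.0013 B -0.0107 0.0132
0.075 62 Z -0.0166 B -0.0227 0.0247
```

View pics/t3.png

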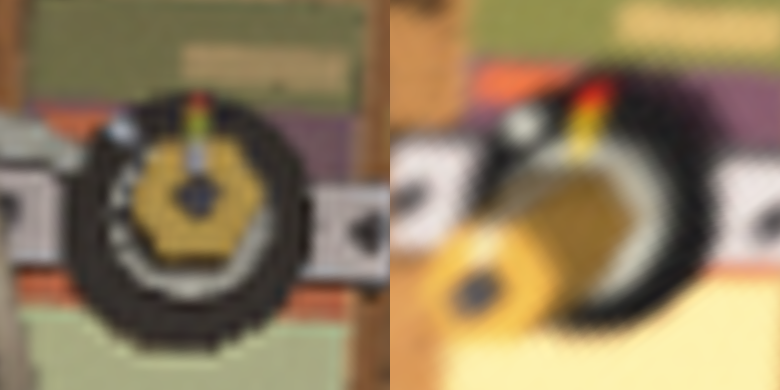

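send_rows([
  [[1, -0.03, -0.18, 0, -0.1], [1, -0.06, -0.36, 0, -0.2], [1, -0.09, -0.54, 0, -0.3], [1, -0.12, -0.72, 0, -0.4], [1, -0.15, -0.9, 0, -0.5], [1, -0.15, -1, 0, -0.55]],
])

```text
t: 15.75
tool_pos: [0.5832, -0.0069, 0.2358]
orientation: [-2.885, -1.24, 0.007]
force: [0.7, -0.9, -2.2]
opening: 0.0232
gripper_force: 60.0
```

send_rows([
  [[1, -0.03, -0.18, 0, -0.1], [1, -0.06, -0.36, 0, -0.2], [1, -0.09, -0.54, 0, -0.3], [1, -0.12, -0.72, 0, -0.4], [1, -0.15, -0.9, 0, -0.5], [1, -0.15, -1, 0, -0.55]],
])

```text
t: 16.25
tool_pos: [0.553, -0.2067, 0.2358]
orientation: [-3.119, -0.369, 0.007]
force: [0.2, -0.3, -2.3]
opening: 0.0231
gripper_force: 60.0
```

```bash
python3 st.py
```

```text
t 16.25 pos [ 0.553  -0.2067  0.2358] psi -76.52 F [ 0.2 -0.3 -2.3] Tq [-0.04  0.09  0.02] open 0.0231 g 60.0
```

send_rows([
  [[1, -0.03, -0.18, 0, -0.1], [1, -0.06, -0.36, 0, -0.2], [1, -0.09, -0.54, 0, -0.3], [1, -0.11, -0.72, 0, -0.35], [1, -0.11, -0.79, 0, -0.35], [1, -0.11, -0.79, -0.2, -0.35], [1, -0.11, -0.79, -0.4, -0.35], [1, -0.11, -0.79, -0.6, -0.35], [1, -0.11, -0.79, -0.8, -0.35], [1, -0.11, -0.79, -0.9, -0.35], [1, -0.11, -0.79, -0.95, -0.35], [1, -0.11, -0.79, -0.95, -0.35]],
])

```text
t: 17.25
tool_pos: [0.5307, -0.359, 0.0435]
orientation: [-3.131, 0.192, 0.011]
force: [-0.2, 0.5, -2.2]
opening: 0.0234
gripper_force: 60.0
```

```bash
python3 st.py;python3 - <<'E'
from h import *
s=telemetry.read_state();p,d,K,T=grab("wrist");P=cloud(d,K,T)
m=(P[...,2]<.008)&(P[...,2]>.001);h=cv2.cvtColor(p,cv2.COLOR_BGR2HSV);g=(h[...,0]>55)&(h[...,0]<95)&(h[...,1]>70)&(P[...,2]<.02)
Q=P[g];print(len(Q),np.median(Q[:,2]),Q.min(0),Q.max(0))
A=Q[:,:2]-[.491,-.359];a=np.radians(-7.5);print(np.percentile(A@[np.cos(a),np.sin(a)],[.5,99.5]),np.percentile(A@[-np.sin(a),np.cos(a)],[.5,99.5]))
E
```

```text
t 17.25 pos [ 0.5307 -0.359   0.0435] psi -97.02 F [-0.2  0.5 -2.2] Tq [ 0.01  0.16 -0.02] open 0.0234 g 60.0
36484 0.0048801219953273495 [ 0.43601729 -0.46353856  0.00211058] [ 0.64192844 -0.28174349  0.01684276]
[-0.04645168  0.14049808] [-0.08624952  0.0809683 ]
```

send_rows([
  [[1, 0, 0, -0.04, 0], [1, 0, 0, -0.08, 0], [1, 0, 0, -0.095, 0], [1, 0, 0, -0.1, 0], [1, 0, 0, -0.1, 0]],
])

```text
t: 17.72
tool_pos: [0.5335, -0.3616, 0.0288]
orientation: [3.135, -0.194, 0.0]
force: [-0.1, 0.5, -2.0]
opening: 0.0234
gripper_force: 60.0
```

```bash
python3 st.py
```

```text
t 17.72 pos [ 0.5335 -0.3616  0.0288] psi -97.06 F [-0.1  0.5 -2. ] Tq [ 0.01  0.16 -0.01] open 0.0234 g 60.0
```

send_rows([
  [[1, 0, 0, -0.015, 0], [1, 0, 0, -0.025, 0], [1, 0, 0, -0.025, 0], [1, 0, 0, -0.025, 0]],
])

```text
t: 18.05
tool_pos: [0.5336, -0.3616, 0.0238]
orientation: [3.136, -0.194, 0.0]
force: [-0.8, -0.7, -2.5]
opening: 0.0239
gripper_force: 60.0
```

```bash
python3 st.py
```

```text
t 18.05 pos [ 0.5336 -0.3616  0.0238] psi -97.07 F [-0.8 -0.7 -2.5] Tq [0.   0.07 0.03] open 0.0239 g 60.0
```

Within a millimetre of the floor; release and rise.

send_rows([
  [[1, 0, 0, -0.005, 0], [1, 0, 0, -0.005, 0], [-1, 0, 0, -0.005, 0], [-1, 0, 0, -0.005, 0], [-1, 0, 0, -0.005, 0], [-1, 0, 0, -0.005, 0], [-1, 0, 0, -0.005, 0], [-1, 0, 0, -0.005, 0], [-1, 0, 0, 0.1, 0], [-1, 0, 0, 0.3, 0], [-1, 0, 0, 0.5, 0], [-1, 0, 0, 0.7, 0], [-1, 0, 0, 0.9, 0], [-1, 0, 0, 1, 0], [-1, 0, 0, 1, 0], [-1, 0, 0, 1, 0]],
])

```text
t: 19.38
tool_pos: [0.5344, -0.3623, 0.2259]
orientation: [3.133, -0.193, 0.005]
force: [-0.2, 0.3, -1.0]
opening: 0.093
gripper_force: 0.0
```

```bash
python3 st.py;python3 - <<'E'
from h import *
p,d,K,T=grab("wrist");P=cloud(d,K,T);a=np.radians(-7.5)
A=P[...,:2]-[.491,-.359];X=A@[np.cos(a),np.sin(a)];Y=A@[-np.sin(a),np.cos(a)]
m=(P[...,2]>.012)&(P[...,2]<.05)&(abs(X)<.13)&(abs(Y)<.075)
k,l,st,ce=cv2.connectedComponentsWithStats(m.astype(np.uint8));i=1+np.argmax(st[1:,4]);m=l==i
print(m.sum(),X[m].min(),X[m].max(),Y[m].min(),Y[m].max())
for x in np.arange(-.12,.12,.03):
    k=m&(X>x)&(X<x+.03)
    if k.sum(): print(round(x,2),np.median(P[k][:,2]).round(4))
E
```

```text
t 19.38 pos [ 0.5344 -0.3623  0.2259] psi -97.07 F [-0.2  0.3 -1. ] Tq [ 0.03  0.11 -0.01] open 0.093 g 0.0
2903 -0.09342416973345714 0.10983543880868821 -0.0337497339828416 0.03600992239100176
-0.12 0.0188
-0.09 0.0188
-0.06 0.0185
-0.03 0.0226
0.0 0.0225
0.03 0.0225
0.06 0.0226
0.09 0.0231
```

The wrench lies flat on the tray floor: the handle top is at 22.5 mm and the head top at 18.5 mm.

```bash
python3 -c "
from plant import order
print(order.close_job())"
```

```text
the job is handed in; nothing more can be done
None
```

The job is handed in at about 19 s of the 61 s allowed: the nut was turned snug by the gripper, then tightened with the wrench until the yellow pointer stood at the red mark; the wrench lies flat and released in the green tray, and I saw no contact with the bystanders, though I did not re-measure them and the hand-in returned no verdict.

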